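# Press the lid home on a deep-well plate

## Robot

A 6-joint arm with a two-finger parallel gripper is mounted at the origin on the work surface. World frame = base frame: x ahead of the robot, y to its left, z up, the work surface at z = 0. Lengths are in mm, angles in degrees, forces in N, time in s.
With the tool pointing down it reaches from about 300 to 850 mm from the base axis. Payload 5.4 kg.
Tool frame: the origin (TCP) lies midway between the tips of the shut fingers; the grasp point (between the pads) lies 19 mm behind it (hold_point_z is the distance from the TCP to the grasp point, in mm); z points along the fingers, y is the line along which they close (so a half turn about z gives the same grasp; the last joint's range is limited). The gripper opens to 85 mm and grips with 20 to 120 N. Pads are 22 mm wide; open, the fingers measure 114 mm over their backs; the gripper's body (76 mm by 85 mm) begins 54 mm behind the grasp point. The pads swing forward as they close: fully open they stand 13 mm farther back than shut.
Start: joints at [-86.58, 9.076, 91.501, -0, 79.423, -12.038], TCP at [153.236, -554.188, 231.299] pointing down, gripper open.
Joint ranges: [-166.64, 166.64], [-54.1, 131.32], [10.49, 154.53], [-73.88, 253.88], [9.74, 151.15], [-171.62, 171.62]. Speed limits (degrees/s): [147.25, 147.25, 180, 180, 180, 180].

## Interface

Orientations are given as a 3x3 rotation matrix whose columns are the frame's x, y, z axes.
In Python, from workcell import state, read_camera, camera_params, finish_job, search_frame, trace, hold_point_z gives the robot as it stands.
- The arm moves only by the tool carry_out, never from a script. Its arguments are lists of equal length, an entry for each row: "offset": the shift along the tool's x, y, z in m, a list of three; "twist": the turn, a rotation vector about the tool's x, y, z in degrees, a list of three; "grip": the finger opening in m, from 0 to 0.0854. A call has 1 to 8 rows; each row is the pose to reach, as a shift and turn from the pose commanded when the call began, along the tool's axes at that moment; what a row does not reach only later rows make up. A row lasts 1/12 s, in which the tool goes at most 41.7 mm and 7.16 degrees, less where a joint would pass 70% of its speed; a pose out of reach is approached as far as the arm can. A call with a gripper value outside its range is refused whole. The fingers move at their own pace and stop on an object; the grip force is fixed at half the most. Time passes only in rows, so rows that repeat a pose let the fingers close. It gives the time, the measured TCP pose, the force, the opening and the grip force at its end, in the units of the state.
- state(): the state, without advancing time (a new reading comes with each control period).
- read_camera(name): name is "side" or "top" or "wrist"; returns (picture, depth): 420x560x3 uint8, blue, green, red; 420x560 float32, mm along the optical axis (not along the pixel's ray), 0 where there is no reading.
- camera_params(name): a dict with "intrinsics" (3x3 intrinsics, pixels), "k1" (the pictures are not rectified: a ray, as slopes to the right and down, at radius r is drawn at 1 + k1 r^2 times it, then the intrinsics apply), "rvec" (rotation vector, rad) and "tvec" (3), from world to camera coordinates, as OpenCV has them; the wrist camera has in their place "hand_eye" (4x4, takes a point from camera to tool coordinates, whose origin is the TCP and whose axes are the flange's). Camera axes: x right, y down, z forward; pixel columns grow to the right and rows downward; lengths in mm; the calibration is good to about 2 mm. A picture is of the moment at which its call begins: read the wrist's pose just before it. camera_params takes no time and is no camera call.
- finish_job(): hands the job in; it is judged then, once.
Trained networks look in the newest picture that a camera, given by its name, has taken for a name from the list of things; names that differ only in an ending like _2 or _b are one class to them, and where a whole thing is asked for, a point or a joint stands for the part that bears it (a point fixed in the world has none). Each returns a list of dicts, best first, with "p" (0 to 1); they miss things now and then, are a little off and sometimes report something else, mostly with a low value. They report only what shows in the picture. A call takes as long as a camera call. They do not tell look-alikes from the thing itself.
- search_frame(camera, thing): "xyz" ([x, y, z] in mm, in the coordinates of the camera as it stood for that picture, good to about 4 mm: the middle of the surface that is visible of it).
- trace(camera, thing): "pixels" (420x560 bool, what is visible of it).
The state is a dict: "clock": time; "qpos": joint angles; "qvel": joint speeds; "tau": joint torques, N m; "position": TCP position; "ee_rot": TCP orientation; "force": force on the tool from outside, world axes, zero at the start; "moment": the same for the moment, N m; "opening": finger opening in mm; "gripper_force": force on a finger pad.
Only numpy, scipy, OpenCV 4.12 (cv2) and the standard library are available. Lean on these libraries where they do the work, as an engineer would, in place of code of your own. Each camera call takes 0.05 s, during which the arm holds its last target. There are 200 camera calls.

## Task

Slide the press's tray by its grip until the taller, lidded deep-well plate is centred under the ram, with both plates lying in the tray. Then push the spring treadle down with the gripper's fingertips until you feel the ram bear hard on the plate, keep it firmly there for about two seconds without forcing it, and let the treadle come all the way up again. Leave the plate under the ram and do not disturb the other things on the bench.

Things in the scene. Friction and masses are not known exactly. Their poses are not given: they have to be found in the camera images.
- press: White and grey hydraulic plate press, fixed: base 180 mm (x, from -100 to 80) by 444 mm (y) by 20 mm, columns at y = +-208 mm, bridge (44 mm wide, top 180 mm above the bench) along y with the ram in its middle, at x = y = 0. Origin: on the underside below the ram; y along the tray's track. May stand on the robot's left or right, turned by up to 0.15 rad.
- shuttle (a joint): Position of the aluminium tray along its track, m, from where it stands at the start (0): -0.073 to 0.073, growing towards the press's +y. At the start the tray's middle is within 15 mm of the ram. About 2.5 N of friction; it stays where it is left. The tray has two compartments side by side along y, 97 mm each, with 6 mm lips; a plate lies in each.
- shuttle_grip (a point): Point in the upright black grip on the tray's robot side, 100 mm to the press's -x of its track's middle line: a bar 16 mm (x) by 22 mm (y), from the tray to 88 mm above the bench; this point is 70 mm above the bench. Pinch it from above across the 22 mm, fingers closing along the press's y. Axes as the press.
- ram: Steel ram under the bridge: 24 mm rod and a pressing plate with a skirt, 100 mm (x) by 66 mm (y), carrying a black rubber pad. Origin: centre of the skirt's lower edge, 104 mm above the bench with the treadle up. It goes straight down by 120 mm per rad of treadle (hydraulic link). The pad reaches 0 to 12 mm below the skirt, depending on wear: how far is not given and must be felt.
- treadle_unit: Steel-grey bench treadle, fixed to the bench on the other side from the press: base 210 x 120 x 12 mm with low side rails, the steel treadle in it. Origin: centre of the underside; the treadle's free end points to its -x. Turned by up to 0.3 rad.
- treadle_hinge (a point): Middle of the treadle's hinge line, 80 mm to +x of treadle_unit's origin, 32 mm above the bench. Hinge line along the unit's y.
- treadle (a joint): Angle of the treadle, rad: 0 = up (it slopes up at 0.40 rad towards its free end), growing as it is pressed. Its own end of travel is 0.34, reached only when nothing is under the ram; over the deep plate the pad meets the lid at about 0.15 to 0.25 rad, and that is the stop.
- treadle_pad (a point): Point to press: on top of the ribbed rubber tread (95 x 78 mm, on the 165 x 84 mm treadle), on its centre line, 125 mm along the slope from the hinge and 8 mm square above it; 88 mm above the bench when up. Spring: about 3 N straight down here at the start, rising evenly to about 8 N at 0.34 rad; what exceeds that is pressing force on the plate, nearly one to one.
- deep_plate: The taller plate: white lidded deep-well plate with ribbed long sides, 127 mm (x) by 85 mm (y) by 44 mm high with the lid, loose in the tray, about 0.30 kg. Origin: centre of the underside (30 mm above the bench), so the lid's top is 74 mm above the bench. Long side across the track. The lid is seated by about 6 N or more of pad force held a second; above 35 N the plate cracks.
- flat_plate: The lower plate: white, 127 x 85 x 15 mm with round grey wells, loose in the tray's other compartment. Origin: centre of the underside. Which of the two lies on which side changes. Not to be pressed.
- gel_tank: Bystander: clear gel tank with green insides, 100 x 170 x 115 mm, loose. Origin: centre of the underside.
- basin: Bystander: round blue plastic basin, 150 mm across, 80 mm high, loose. Origin: centre of the underside.
- tip_box: Bystander: white box with a grey lid, 85 x 125 x 76 mm, loose. Origin: centre of the underside.
Things that resemble listed ones, but are neither listed nor needed, are in the scene too. Leave any turquoise or yellow look-alike of the deep_plate alone.

How it is judged:
By the outcome, as a careful person would: the job done as asked, in the order asked, and still so for the second after the job is handed in, with the robot touching nothing.
It also fails if it takes over 64 s, if anything falls off the work surface, if the arm or the gripper's body presses on something with over 40 N, if the wrist force passes 120 N, or if a joint passes its speed limit or range.

## Working session

There is one attempt and no reset: what is moved stays moved. The work goes in short steps, Python scripts to look and compute and a tool call to move; the robot and the scene stay as the last step left them, time stands still between calls to the robot, and variables do not carry over. Pictures are saved under pics/ and viewed, at most 10 in all, crops included, and the job is handed in when it is done.

Besides the shell and the picture viewer there is one more tool, called after ">>>" as name(argument=value, ...) on one line, values as JSON. carry_out: Moves the arm, as the interface text tells. Its arguments: {"type":"object","properties":{"offset":{"type":"array"},"twist":{"type":"array"},"grip":{"type":"array"}},"required":["offset","twist","grip"]}

```bash
mkdir -p pics; cat > h.py <<'E'
import numpy as np, cv2
from workcell import *
np.set_printoptions(precision=3,suppress=True)
def cam2world(c,P):
    p=camera_params(c); P=np.atleast_2d(P).astype(float)
    if c=='wrist':
        s=state(); H=np.array(p['hand_eye']); T=P@H[:3,:3].T+H[:3,3]
        return T@np.array(s['ee_rot']).T+np.array(s['position'])
    R=cv2.Rodrigues(np.array(p['rvec'],float))[0]
    return (P-np.array(p['tvec']).ravel())@R
def pix2cam(c,uv,d):
    p=camera_params(c)
    k=np.array([p['k1'],0,0,0],float)
    n=cv2.undistortPoints(np.array(uv,float).reshape(-1,1,2),np.array(p['intrinsics'],float),k).reshape(-1,2)
    d=np.asarray(d,float).reshape(-1,1)
    return np.hstack([n*d,d])
def cloud(c,m,dep):
    v,u=np.nonzero(m&(dep>0))
    return cam2world(c,pix2cam(c,np.c_[u,v],dep[v,u])), u, v
E
python3 - <<'E'
from h import *
s=state();print(s['clock'],s['position'],s['force'],hold_point_z)
for c in('top','side'):
    im,d=read_camera(c);cv2.imwrite(f'pics/{c}0.png',im)
    np.savez(f'{c}0.npz',im=im,d=d)
    for t in('press','shuttle','shuttle_grip','ram','treadle_unit','treadle_pad','treadle_hinge','deep_plate','flat_plate','gel_tank','basin','tip_box'):
        for r in search_frame(c,t)[:3]:
            print(c,t,round(r['p'],2),cam2world(c,r['xyz'])[0])
E
```

```text
0.0 [ 153.205 -553.584  230.308] [0.214 0.5   0.024] 18.700000000000003
top press 0.85 [ 522.436 -180.455  111.432]
top shuttle 0.58 [ 477.151 -181.506   31.288]
top shuttle 0.52 [ 514.199 -123.061   72.441]
top shuttle_grip 0.87 [ 476.888 -179.709   31.435]
top shuttle_grip 0.74 [743.264   1.366  74.585]
top ram 0.7 [784.985 215.492  34.188]
top ram 0.62 [ 755.828 -204.7     89.952]
top ram 0.61 [ 512.376 -180.077  116.089]
top treadle_unit 0.62 [496.059 215.251  39.113]
top treadle_unit 0.47 [ 514.924 -179.036  117.023]
top treadle_pad 0.81 [501.367 225.331  79.815]
top treadle_hinge 0.88 [498.018 213.584  40.135]
top treadle_hinge 0.57 [ 476.528 -175.822   29.923]
top deep_plate 0.95 [ 416.917 -513.335   47.049]
top deep_plate 0.92 [ 513.042 -118.483   71.273]
top deep_plate 0.92 [261.745 249.902  44.043]
top flat_plate 0.73 [ 498.195 -239.752   43.012]
top flat_plate 0.23 [ 754.349 -207.317   90.876]
top gel_tank 0.61 [ 754.427 -206.128   88.439]
top basin 0.64 [786.062 217.318  36.246]
top basin 0.64 [ 515.627 -121.638   72.836]
top tip_box 0.85 [744.809   0.586  74.089]
top tip_box 0.48 [ 515.875 -179.425  116.403]
side press 0.78 [ 528.489 -109.92    85.941]
side shuttle 0.76 [ 467.93  -163.12    29.317]
side shuttle_grip 0.77 [ 474.694 -158.629   34.951]
side ram 0.83 [ 515.007 -172.857  119.262]
side treadle_unit 0.67 [481.017 240.124  22.45 ]
side treadle_pad 0.65 [499.693 229.593  83.772]
side treadle_hinge 0.85 [483.433 240.178  18.828]
side deep_plate 0.82 [ 422.862 -484.195   44.317]
side deep_plate 0.71 [ 529.772 -117.827   73.907]
side deep_plate 0.64 [256.91  268.87   40.971]
side flat_plate 0.61 [ 490.131 -231.218   47.647]
side gel_tank 0.96 [ 745.912 -188.639   82.421]
side gel_tank 0.54 [ 474.809 -163.216   34.242]
side basin 0.93 [794.126 189.85   45.548]
side basin 0.41 [481.062 239.545  19.953]
side tip_box 0.9 [735.115  19.828  76.861]
```

View pics/top0.png

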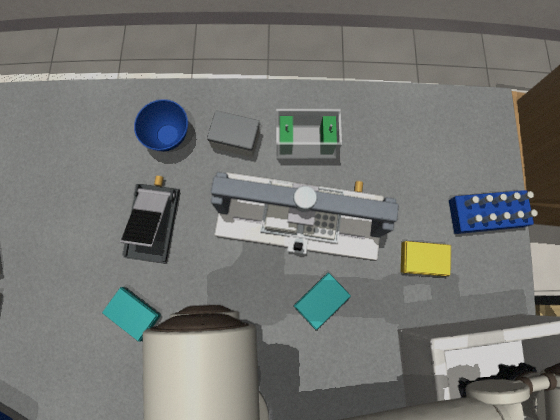

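View pics/side0.png

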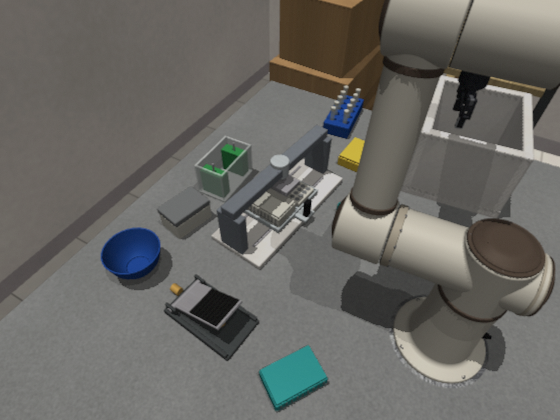

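The top picture shows the press at about (305,215), with its black grip at (298,243), the tall lidded plate on the left of the tray at (272,215) and the flat welled plate on the right at (322,222). The treadle is at (150,225), with its black tread towards the robot.

Deep_plate candidates are the turquoise ones at (131,312) and (322,301), the yellow one at (426,258), and the white one in the tray at (272,215). Only the white one fits. I'll confirm with a crop and fit the geometry.

```bash
cat > fit.py <<'E'
from h import *
z=np.load('top0.npz');im,d=z['im'],z['d']
P,u,v=cloud('top',np.ones(d.shape,bool),d)
def rect(m,n):
    q=P[m][:,:2].astype(np.float32); r=cv2.minAreaRect(q)
    c=cv2.boxPoints(r); print(n,len(q),'c',np.array(r[0]),'size',np.array(r[1]),'ang',r[2],'zmed',np.median(P[m][:,2])); 
    return q
box=lambda a,b,c,e:(u>=a)&(u<=b)&(v>=c)&(v<=e)
zz=P[:,2]
B=box(200,410,160,265)
q=rect(B&(zz>172)&(zz<186),'bridge')
q=rect(B&(zz>12)&(zz<26),'base')
q=rect(box(285,312,228,258)&(zz>80)&(zz<96),'grip')
q=rect(box(255,345,200,245)&(zz>68)&(zz<80),'deep top')
q=rect(box(255,345,200,245)&(zz>40)&(zz<50),'flat')
T=box(115,190,165,270)
rect(T&(zz>6)&(zz<20),'tunit base')
rect(T&(zz>4),'tunit all')
m=T&(zz>28)&(zz<110); Q=P[m]
g=im[v[m],u[m]].max(1)
tr=Q[(g<70)&(Q[:,2]>50)]; print('tread mean',tr.mean(0),len(tr),tr.min(0),tr.max(0)); 
c=tr.mean(0); _,_,V=np.linalg.svd(tr-c); print('axes',V)
r=cv2.minAreaRect(tr[:,:2].astype(np.float32));print(r)
cr=lambda a,b,c,e:cv2.resize(im[c:e,a:b],None,fx=4,fy=4,interpolation=cv2.INTER_CUBIC)
cv2.imwrite('pics/crop1.png',np.hstack([cr(240,350,170,265),cr(110,195,170,265)]))
E
python3 fit.py
```

```text
bridge 3008 c [ 541.156 -184.879] size [442.153  49.066] ang 81.4319839477539 zmed 180.07523848924905
base 4272 c [ 535.804 -216.823] size [513.149 217.331] ang 83.78919219970703 zmed 20.365452499415653
grip 58 c [ 443.706 -173.971] size [21.415 16.211] ang 76.75037384033203 zmed 87.61816619162343
deep top 556 c [ 498.172 -128.702] size [82.442 96.368] ang 81.93394470214844 zmed 74.32269517391573
flat 677 c [ 507.937 -182.799] size [204.867  73.811] ang 82.4656982421875 zmed 45.545741715080894
tunit base 1243 c [531.4   220.799] size [294.626 192.46 ] ang 6.627566337585449 zmed 12.426350744902804
tunit all 3684 c [527.055 229.577] size [300.336 219.38 ] ang 3.283457040786743 zmed 36.41984393628097
tread mean [483.974 226.401  85.395] 988 [432.548 183.019  60.376] [532.706 270.208 105.261]
axes [[-0.926  0.043  0.376]
 [ 0.062  0.997  0.038]
 [-0.373  0.058 -0.926]]
((481.9908447265625, 226.5110626220703), (82.45008850097656, 94.71392822265625), 83.35753631591797)
```

View pics/crop1.png

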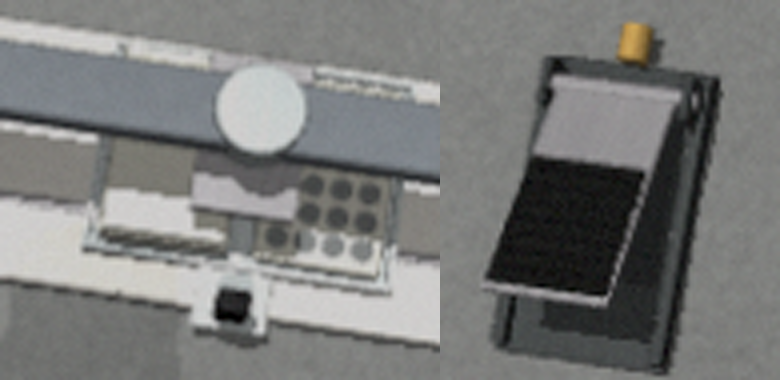

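The crop confirms it: the white ribbed, lidded plate is in the left (+y) compartment (crop about (165,215)), the welled plate is on the right, and the treadle's tread is clear. Next I'll plan the approach above the grip.

```bash
cat >> h.py <<'E'
from scipy.spatial.transform import Rotation as Rn
def plan(pos,yaw=None):
    """tool-frame offset (m), twist (deg) to reach pos with tool down and tool y along heading yaw(+90)"""
    s=state();R=np.array(s['ee_rot'])
    off=R.T@(np.array(pos)-np.array(s['position']))/1000
    y=np.radians(yaw or 0); best=None
    for sg in(1,-1):
        ty=sg*np.array([-np.sin(y),np.cos(y),0]);tz=np.array([0,0,-1.]);tx=np.cross(ty,tz)
        tw=Rn.from_matrix(R.T@np.c_[tx,ty,tz]).as_rotvec(degrees=True)
        print('off',off,'dist',np.linalg.norm(off),'twist',tw)
E
python3 - <<'E'
from h import *
s=state();print(np.array(s['ee_rot']),s['qpos']);print(camera_params('wrist')['hand_eye'])
z=np.load('top0.npz');im,d=z['im'],z['d']
P,u,v=cloud('top',np.ones(d.shape,bool),d)
m=(u>200)&(u<410)&(v>160)&(v<265)&(abs(P[:,2]-180)<4)
q=P[m][:,:2];k=np.polyfit(q[:,1],q[:,0],1);print('yaw',-np.degrees(np.arctan(k[0])),q.mean(0))
plan([444,-174,200],-8.4)
E
```

```text
[[ 0.964  0.267  0.   ]
 [ 0.267 -0.964 -0.   ]
 [ 0.     0.    -1.   ]] [-86.58    9.074  91.5     0.001  79.422 -12.039]
[[   0.      -0.966   -0.259   66.192]
 [   1.       0.      -0.001    0.728]
 [   0.001   -0.259    0.966 -140.854]
 [   0.       0.       0.       1.   ]]
yaw -7.7598309859096135 [ 541.849 -183.441]
off [ 0.382 -0.289  0.031] dist 0.47967233120546876 twist [   0.001    0.006 -156.142]
off [ 0.382 -0.289  0.031] dist 0.47967233120546876 twist [ 0.004 -0.001 23.858]
```

>>> carry_out(offset=[[0,0,-0.04],[0,0,-0.08],[0,0,-0.12],[0,0,-0.15],[0.033,-0.025,-0.15],[0.066,-0.05,-0.15],[0.099,-0.075,-0.15],[0.132,-0.1,-0.15]], twist=[[0,0,-7],[0,0,-14],[0,0,-21],[0,0,-28],[0,0,-35],[0,0,-42],[0,0,-49],[0,0,-56]], grip=[0.07,0.07,0.07,0.07,0.07,0.07,0.07,0.07])

```text
clock: 1.97
position: [254.5, -421.2, 381.5]
ee_rot: [[0.313, 0.95, 0.0], [0.95, -0.313, -0.0], [-0.0, 0.0, -1.0]]
force: [0.8, -0.6, -0.1]
opening: 69.8
gripper_force: 0.0
```

```bash
python3 -c "
from h import *
print(state()['position'],state()['clock']);plan([444,-174,200],-8)"
```

```text
[ 254.472 -421.227  381.468] 1.9667
off [0.294 0.102 0.181] dist 0.3605169715926048 twist [   0.004    0.039 -100.253]
off [0.294 0.102 0.181] dist 0.3605169715926048 twist [ 0.037 -0.004 79.747]
```

>>> carry_out(offset=[[0.035,0.013,0.01],[0.071,0.026,0.03],[0.106,0.039,0.045],[0.141,0.052,0.06],[0.175,0.063,0.075],[0.21,0.075,0.09],[0.245,0.088,0.1],[0.28,0.098,0.11]], twist=[[0,0,-7],[0,0,-14],[0,0,-21],[0,0,-28],[0,0,-35],[0,0,-42],[0,0,-49],[0,0,-56]], grip=[0.07,0.07,0.07,0.07,0.07,0.07,0.07,0.07])

```text
clock: 2.63
position: [436.6, -186.6, 270.6]
ee_rot: [[-0.613, 0.79, 0.0], [0.79, 0.613, -0.0], [-0.0, 0.0, -1.0]]
force: [1.2, -0.6, 0.7]
opening: 69.9
gripper_force: 0.0
```

```bash
python3 -c "
from h import *
print(state()['position'],state()['clock']);plan([444,-174,200],-8)"
```

```text
[ 436.575 -186.577  270.644] 2.6333
off [0.005 0.014 0.071] dist 0.07213840121453194 twist [  0.002   0.01  -44.194]
off [0.005 0.014 0.071] dist 0.07213840121453194 twist [  0.012  -0.003 135.806]
```

>>> carry_out(offset=[[0.002,0.004,0.015],[0.004,0.01,0.03],[0.005,0.014,0.045],[0.005,0.014,0.06],[0.005,0.014,0.071],[0.005,0.014,0.071],[0.005,0.014,0.071],[0.005,0.014,0.071]], twist=[[0,0,-7],[0,0,-14],[0,0,-21],[0,0,-28],[0,0,-35],[0,0,-42],[0,0,-44.2],[0,0,-44.2]], grip=[0.07,0.07,0.07,0.07,0.07,0.07,0.07,0.07])

```text
clock: 3.3
position: [443.7, -175.7, 200.1]
ee_rot: [[-0.99, 0.144, -0.0], [0.144, 0.99, 0.0], [0.0, 0.0, -1.0]]
force: [0.5, 0.4, 0.9]
opening: 70.0
gripper_force: 0.0
```

```bash
python3 - <<'E'
from h import *
s=state();print(s['position'],s['clock'],s['force'])
im,d=read_camera('wrist');cv2.imwrite('pics/w1.png',im);np.savez('w1.npz',im=im,d=d)
P,u,v=cloud('wrist',np.ones(d.shape,bool),d)
np.savez('w1p.npz',P=P,u=u,v=v)
for t in('shuttle_grip','deep_plate','flat_plate','ram'):
    for r in search_frame('wrist',t)[:2]: print(t,r['p'],cam2world('wrist',r['xyz'])[0])
    for r in trace('wrist',t)[:1]:
        q=r['pixels'];vv,uu=np.nonzero(q);print('trace',r['p'],uu.min(),uu.max(),vv.min(),vv.max())
        C=cloud('wrist',q,d)[0];print(np.percentile(C,[2,50,98],axis=0))
E
```

```text
[ 443.714 -175.732  200.077] 3.3 [0.527 0.35  0.94 ]
shuttle_grip 0.65 [ 469.477 -179.986   30.568]
trace 0.96 162 403 161 347
[[ 432.741 -283.562   21.51 ]
 [ 468.964 -181.532   29.686]
 [ 524.184  -81.885   86.934]]
deep_plate 0.98 [ 503.687 -133.107   76.758]
deep_plate 0.96 [ 320.71  -245.676   42.524]
trace 0.82 291 399 218 349
[[ 481.956 -172.513   37.7  ]
 [ 503.89  -133.402   72.443]
 [ 586.346  -94.508   73.967]]
flat_plate 0.91 [ 513.349 -243.352   44.602]
trace 0.78 172 272 219 350
[[ 469.933 -282.81    36.131]
 [ 513.515 -243.851   43.777]
 [ 590.101 -195.124   45.329]]
ram 0.57 [ 513.992 -182.282  118.991]
trace 0.86 240 336 270 348
[[ 491.459 -213.055  105.725]
 [ 512.585 -180.813  118.465]
 [ 542.687 -150.263  119.827]]
```

View pics/w1.png

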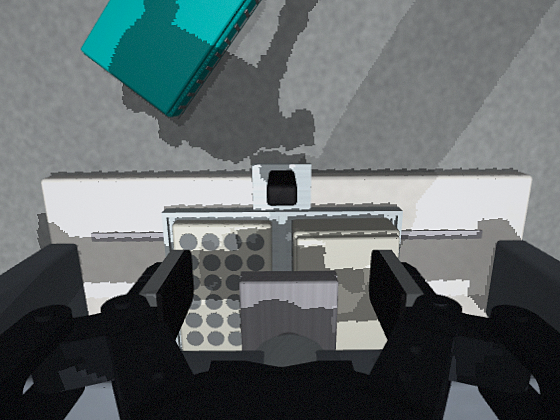

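The wrist view shows the grip at (282,187), the flat welled plate on the left at (220,280), the deep plate on the right at (345,290), and the ram plate at (288,310). I'll compute extents in press axes.

```bash
python3 - <<'E'
from h import *
f=np.load('w1p.npz');P,u,v=f['P'],f['u'],f['v']
z=P[:,2];reg=(v<352)&(u>60)&(u<520)
# yaw from base front edge (z~20): min world x per column
xs=[];ys=[]
m=reg&(abs(z-20)<4)
for c in list(range(60,245,3))+list(range(320,520,3)):
    k=m&(u==c)
    if k.sum()>5: i=np.argmin(np.where(k,P[:,0],1e9)); xs.append(P[i,0]);ys.append(P[i,1])
xs,ys=np.array(xs),np.array(ys)
for _ in range(3):
    k=np.polyfit(ys,xs,1);r=abs(xs-np.polyval(k,ys));g=r<np.median(r)*3+.3;xs,ys=xs[g],ys[g]
yaw=-np.arctan(k[0]);print('yaw',np.degrees(yaw),len(xs))
ex=np.array([np.cos(yaw),np.sin(yaw)]);ey=np.array([-np.sin(yaw),np.cos(yaw)])
X=P[:,:2]@ex;Y=P[:,:2]@ey
def e(n,m):
    print(n,m.sum(),'X',np.percentile(X[m],[.5,1,50,99,99.5]),'Y',np.percentile(Y[m],[.5,1,50,99,99.5]),'z',np.median(z[m]))
e('base',m);e('grip',reg&(z>80)&(z<95)&(v<210))
e('ramtop',reg&(z>100)&(z<125)&(u>230)&(u<345)&(v>265))
e('lid',reg&(z>69)&(z<79)&(u>285)&(u<402)&(v>215)&(v<345))
e('flat',reg&(z>41)&(z<50)&(u>165)&(u<280)&(v>215)&(v<345))
e('tray lip front',reg&(z>22)&(z<42)&(v>205)&(v<216))
print('base front edge X',np.median(np.c_[xs,ys]@ex))
E
```

```text
yaw -7.967756592832888 102
base 29151 X [364.69  451.927 500.997 595.437 599.685] Y [-312.722 -309.965  -60.661  100.537  103.074] z 18.529831546558
grip 687 X [456.387 456.458 463.633 472.396 472.506] Y [-123.466 -123.424 -112.764 -102.138 -102.107] z 85.97696046894269
ramtop 6841 X [514.098 514.191 532.655 565.229 566.303] Y [-140.745 -140.324 -108.6    -76.263  -75.961] z 118.38867026552457
lid 5831 X [501.524 501.718 528.372 596.527 597.007] Y [-101.395 -100.656  -57.737  -24.143  -22.952] z 72.49611311172575
flat 8053 X [500.108 500.468 540.644 616.258 616.923] Y [-205.029 -204.02  -168.291 -123.661 -122.907] z 43.64014587649871
tray lip front 2065 X [488.913 489.018 492.3   496.192 497.408] Y [-214.483 -213.254 -107.672  -10.359   -9.29 ] z 33.35417754776469
base front edge X 465.40749212932656
```

>>> carry_out(offset=[[0,0,0.035],[0,0,0.07],[0,0,0.105],[0,0,0.13],[0,0,0.146],[0,0,0.146],[0,0,0.146],[0,0,0.146]], twist=[[0,0,0],[0,0,0],[0,0,0],[0,0,0],[0,0,0],[0,0,0],[0,0,0],[0,0,0]], grip=[0.07,0.07,0.07,0.07,0.06,0.04,0.02,0.016])

```text
clock: 4.42
position: [444.8, -176.5, 55.7]
ee_rot: [[-0.989, 0.145, 0.002], [0.145, 0.989, -0.001], [-0.002, -0.001, -1.0]]
force: [-0.1, -0.3, -0.1]
opening: 24.2
gripper_force: 0.0
```

>>> carry_out(offset=[[0,0,0],[0,0,0],[0,0,0],[0,0,0]], twist=[[0,0,0],[0,0,0],[0,0,0],[0,0,0]], grip=[0.01,0.01,0.01,0.01])

```text
clock: 4.75
position: [444.9, -176.5, 56.0]
ee_rot: [[-0.989, 0.145, 0.002], [0.145, 0.989, -0.002], [-0.002, -0.001, -1.0]]
force: [-1.8, 0.6, 6.5]
opening: 21.0
gripper_force: 60.2
```

>>> carry_out(offset=[[0,-0.003,0],[0,-0.009,0],[0,-0.018,0],[0,-0.028,0],[0,-0.037,0],[0,-0.043,0],[0,-0.046,0],[0,-0.046,0]], twist=[[0,0,0],[0,0,0],[0,0,0],[0,0,0],[0,0,0],[0,0,0],[0,0,0],[0,0,0]], grip=[0.01,0.01,0.01,0.01,0.01,0.01,0.01,0.01])

```text
clock: 5.42
position: [438.5, -223.1, 56.0]
ee_rot: [[-0.989, 0.145, 0.003], [0.145, 0.989, -0.003], [-0.003, -0.002, -1.0]]
force: [0.3, -1.5, 5.1]
opening: 20.8
gripper_force: 60.1
```

```bash
cat > m.py <<'E'
from h import *
import sys
s=state();print(s['position'],s['clock'],s['force'])
im,d=read_camera('wrist');cv2.imwrite(sys.argv[1],im)
P,u,v=cloud('wrist',np.ones(d.shape,bool),d);z=P[:,2]
yaw=np.radians(-7.97);ex=np.array([np.cos(yaw),np.sin(yaw)]);ey=np.array([-np.sin(yaw),np.cos(yaw)])
X=P[:,:2]@ex;Y=P[:,:2]@ey
def e(n,m):
    if m.sum()>20: print(n,m.sum(),'X',np.percentile(X[m],[.5,1,50,99,99.5]),'Y',np.percentile(Y[m],[.5,1,50,99,99.5]),'z',np.median(z[m]))
F=(X<519)&(X>495)
e('grip',(z>80)&(z<95)&(X>450)&(X<478)&(abs(Y+155)<40))
e('ram',(z>100)&(z<125)&(X>505)&(X<575)&(abs(Y+108)<60))
e('lid front',(z>68)&(z<79)&(X>490)&(X<512)&(abs(Y+108)<75))
e('lid',(z>68)&(z<79)&(X>490)&(X<600)&(abs(Y+108)<75))
e('flat',(z>40)&(z<50)&(X>495)&(X<620)&(Y<-140)&(Y>-300))
E
python3 m.py pics/w2.png
```

```text
[ 438.465 -223.102   55.975] 5.4167 [ 0.337 -1.506  5.118]
grip 4988 X [453.89  454.036 460.558 475.719 476.164] Y [-183.039 -181.743 -160.312 -139.    -137.686] z 86.14181032695723
lid front 293 X [500.457 500.531 502.239 507.63  508.132] Y [-148.674 -148.104  -95.54   -91.502  -91.445] z 71.37773420573758
lid 315 X [500.471 500.536 502.337 517.358 517.575] Y [-148.635 -148.066  -95.769  -91.519  -91.452] z 71.53075914307956
flat 1345 X [499.296 499.47  516.302 541.215 542.976] Y [-252.365 -251.291 -174.588 -147.743 -147.42 ] z 43.268181215118645
```

View pics/w2.png

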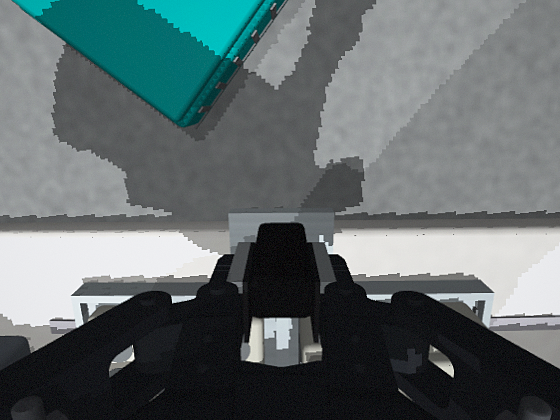

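The grip is still held, but the fingers block the view. I'll release, rise straight up, and look again.

>>> carry_out(offset=[[0,0,0],[0,0,0],[0,0,0],[0,0,-0.03],[0,0,-0.07],[0,0,-0.11],[0,0,-0.145],[0,0,-0.145]], twist=[[0,0,0],[0,0,0],[0,0,0],[0,0,0],[0,0,0],[0,0,0],[0,0,0],[0,0,0]], grip=[0.05,0.05,0.05,0.06,0.07,0.07,0.07,0.07])

```text
clock: 6.13
position: [440.6, -224.1, 207.4]
ee_rot: [[-0.989, 0.145, 0.011], [0.145, 0.989, -0.009], [-0.012, -0.008, -1.0]]
force: [0.6, -0.9, 0.6]
opening: 70.3
gripper_force: 0.0
```

```bash
python3 m.py pics/w3.png
```

```text
[ 440.624 -224.081  207.357] 6.1333 [ 0.596 -0.873  0.62 ]
grip 599 X [454.71  454.777 461.824 469.582 469.706] Y [-170.128 -170.07  -159.263 -149.111 -149.092] z 82.21623125230734
ram 4158 X [512.192 512.288 532.476 563.115 563.855] Y [-140.275 -140.233 -121.937  -96.664  -95.224] z 114.3336071018054
lid front 1175 X [499.633 499.757 505.837 511.831 511.905] Y [-146.855 -146.092 -104.696  -69.704  -69.334] z 68.74715681867389
lid 2852 X [499.782 499.94  514.703 592.252 594.765] Y [-147.338 -146.758 -117.473  -69.969  -69.332] z 68.66909197455611
flat 1633 X [497.191 497.395 544.477 614.447 615.513] Y [-299.934 -299.783 -200.644 -144.164 -142.411] z 40.29793832479157
```

View pics/w3.png

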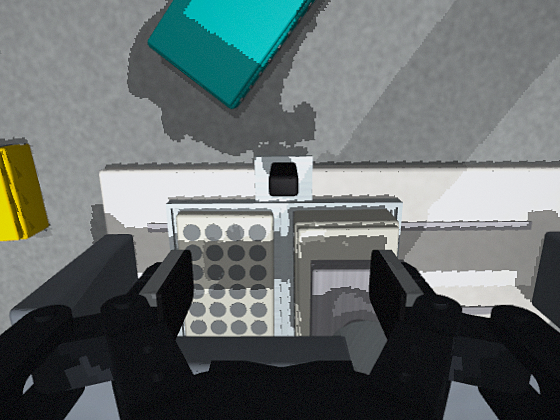

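The wrist view shows the tray moved: the lid spans Y −147…−69.5 (pixels 295–400), centre −108.2, and the ram centre is −108.4. The deep plate is centred to about 1 mm. Next is the treadle.

>>> carry_out(offset=[[0,0,-0.03],[0,0.01,-0.05],[0.002,0.045,-0.06],[0.005,0.085,-0.06],[0.008,0.125,-0.06],[0.011,0.165,-0.06],[0.014,0.205,-0.06],[0.016,0.245,-0.06]], twist=[[0,0,0],[0,0,0],[0,0,0],[0,0,0],[0,0,0],[0,0,0],[0,0,0],[0,0,0]], grip=[0.07,0.06,0.05,0.03,0.01,0.0,0.0,0.0])

```text
clock: 6.85
position: [455.7, 25.5, 257.5]
ee_rot: [[-0.989, 0.145, -0.003], [0.145, 0.989, 0.001], [0.003, 0.0, -1.0]]
force: [0.6, -0.1, -0.2]
opening: -0.1
gripper_force: 0.0
```

>>> carry_out(offset=[[0.003,0.04,0],[0.005,0.08,0],[0.008,0.12,0],[0.011,0.16,0],[0.013,0.19,0.01],[0.014,0.206,0.04],[0.014,0.206,0.06],[0.014,0.206,0.06]], twist=[[0,0,0],[0,0,0],[0,0,0],[0,0,0],[0,0,0],[0,0,0],[0,0,0],[0,0,0]], grip=[0.0,0.0,0.0,0.0,0.0,0.0,0.0,0.0])

```text
clock: 7.52
position: [468.5, 229.4, 192.5]
ee_rot: [[-0.99, 0.143, -0.012], [0.143, 0.99, -0.003], [0.012, -0.005, -1.0]]
force: [-0.4, -0.7, 0.2]
opening: 0.0
gripper_force: 0.0
```

```bash
python3 - <<'E'
from h import *
s=state();print(s['position'],s['clock'],s['force'],s['moment'],s['opening'])
plan([477.5,227,120],-8)
im,d=read_camera('wrist');cv2.imwrite('pics/w4.png',im)
for t in('treadle_pad','treadle_hinge'):
    for r in search_frame('wrist',t)[:1]: print(t,r['p'],cam2world('wrist',r['xyz'])[0])
E
```

```text
[468.492 229.377 192.451] 7.5167 [-0.416 -0.718  0.239] [-0.054  0.061  0.006] 0.021869355857879084
off [-0.01  -0.001  0.072] dist 0.07304745195278095 twist [-0.259 -0.664 -0.216]
off [-0.01  -0.001  0.072] dist 0.07304745195278095 twist [ -1.042   0.406 179.781]
treadle_pad 0.79 [476.915 233.413  92.991]
treadle_hinge 0.75 [460.277 230.327  78.146]
```

View pics/w4.png

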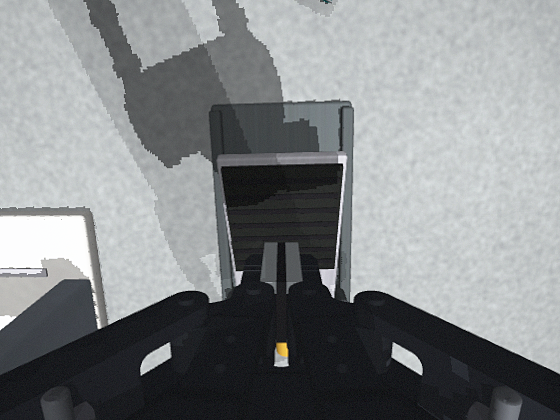

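The shut fingertips at (280,255) sit in line with the tread (222–345 wide, rows 165–270). I'll descend to just above it.

>>> carry_out(offset=[[-0.004,0,0.02],[-0.008,-0.001,0.045],[-0.009,-0.001,0.07],[-0.009,-0.001,0.088],[-0.009,-0.001,0.094],[-0.009,-0.001,0.094],[-0.009,-0.001,0.094]], twist=[[0,0,0],[0,0,0],[0,0,0],[0,0,0],[0,0,0],[0,0,0],[0,0,0]], grip=[0.0,0.0,0.0,0.0,0.0,0.0,0.0])

```text
clock: 8.25
position: [482.9, 226.8, 107.0]
ee_rot: [[-0.989, 0.146, 0.003], [0.146, 0.989, 0.001], [-0.002, 0.001, -1.0]]
force: [0.3, -0.4, 0.1]
opening: 0.1
gripper_force: 0.0
```

>>> carry_out(offset=[[0,0,0.003],[0,0,0.006],[0,0,0.009],[0,0,0.012],[0,0,0.015],[0,0,0.018],[0,0,0.018]], twist=[[0,0,0],[0,0,0],[0,0,0],[0,0,0],[0,0,0],[0,0,0],[0,0,0]], grip=[0.0,0.0,0.0,0.0,0.0,0.0,0.0])

```text
clock: 8.83
position: [481.5, 227.0, 87.0]
ee_rot: [[-0.989, 0.145, -0.0], [0.145, 0.989, 0.0], [0.0, 0.0, -1.0]]
force: [0.1, 0.2, 2.7]
opening: -0.2
gripper_force: 1.4
```

>>> carry_out(offset=[[0,0,0.003],[0.001,0,0.006],[0.001,0,0.009],[0.002,0,0.012],[0.002,0,0.014],[0.002,0,0.014]], twist=[[0,0,0],[0,0,0],[0,0,0],[0,0,0],[0,0,0],[0,0,0]], grip=[0.0,0.0,0.0,0.0,0.0,0.0])

```text
clock: 9.33
position: [479.2, 227.4, 72.9]
ee_rot: [[-0.989, 0.145, -0.001], [0.145, 0.989, 0.0], [0.001, 0.0, -1.0]]
force: [-2.3, 0.5, 5.0]
opening: -0.1
gripper_force: 2.4
```

>>> carry_out(offset=[[0,0,0.001],[0,0,0.002],[0,0,0.002]], twist=[[0,0,0],[0,0,0],[0,0,0]], grip=[0.0,0.0,0.0])

```text
clock: 9.58
position: [479.5, 227.4, 71.3]
ee_rot: [[-0.989, 0.145, -0.001], [0.145, 0.989, 0.0], [0.001, 0.0, -1.0]]
force: [-1.3, 0.7, 5.8]
opening: -0.1
gripper_force: 2.5
```

>>> carry_out(offset=[[0,0,0.001],[0,0,0.002],[0,0,0.002]], twist=[[0,0,0],[0,0,0],[0,0,0]], grip=[0.0,0.0,0.0])

```text
clock: 9.83
position: [479.4, 227.4, 69.3]
ee_rot: [[-0.989, 0.145, -0.001], [0.145, 0.989, 0.0], [0.001, 0.0, -1.0]]
force: [-2.3, -0.4, 5.7]
opening: -0.2
gripper_force: 2.6
```

Contact was at about z 88, so this is about 0.15 rad. I'll go on in 1 mm steps.

>>> carry_out(offset=[[0,0,0.001],[0,0,0.001]], twist=[[0,0,0],[0,0,0]], grip=[0.0,0.0])

```text
clock: 10.0
position: [479.5, 227.4, 68.4]
ee_rot: [[-0.989, 0.145, -0.001], [0.145, 0.989, 0.0], [0.001, 0.0, -1.0]]
force: [-2.4, 0.5, 6.8]
opening: 0.3
gripper_force: 2.7
```

>>> carry_out(offset=[[0,0,0.001],[0,0,0.001]], twist=[[0,0,0],[0,0,0]], grip=[0.0,0.0])

```text
clock: 10.17
position: [479.5, 227.4, 67.4]
ee_rot: [[-0.989, 0.145, -0.0], [0.145, 0.989, 0.0], [0.0, 0.0, -1.0]]
force: [-2.4, 0.2, 6.2]
opening: -0.1
gripper_force: 2.8
```

>>> carry_out(offset=[[0,0,0.001],[0,0,0.001]], twist=[[0,0,0],[0,0,0]], grip=[0.0,0.0])

```text
clock: 10.33
position: [479.5, 227.4, 66.4]
ee_rot: [[-0.989, 0.145, -0.0], [0.145, 0.989, 0.0], [0.0, 0.0, -1.0]]
force: [-2.7, 0.5, 6.6]
opening: 0.4
gripper_force: 2.9
```

>>> carry_out(offset=[[0,0,0.001],[0,0,0.001]], twist=[[0,0,0],[0,0,0]], grip=[0.0,0.0])

```text
clock: 10.5
position: [479.4, 227.4, 65.4]
ee_rot: [[-0.989, 0.145, -0.001], [0.145, 0.989, 0.0], [0.001, 0.0, -1.0]]
force: [-2.7, 0.3, 6.1]
opening: -0.2
gripper_force: 2.9
```

>>> carry_out(offset=[[0,0,0.001],[0,0,0.001]], twist=[[0,0,0],[0,0,0]], grip=[0.0,0.0])

```text
clock: 10.67
position: [479.3, 227.4, 64.4]
ee_rot: [[-0.989, 0.145, -0.001], [0.145, 0.989, 0.0], [0.001, 0.0, -1.0]]
force: [-2.6, 0.6, 6.9]
opening: 0.1
gripper_force: 3.0
```

>>> carry_out(offset=[[0,0,0.001],[0,0,0.001]], twist=[[0,0,0],[0,0,0]], grip=[0.0,0.0])

```text
clock: 10.83
position: [479.3, 227.4, 63.4]
ee_rot: [[-0.989, 0.145, -0.001], [0.145, 0.989, 0.0], [0.001, 0.0, -1.0]]
force: [-3.4, 0.9, 6.4]
opening: 0.0
gripper_force: 3.1
```

>>> carry_out(offset=[[0,0,0.001],[0,0,0.001]], twist=[[0,0,0],[0,0,0]], grip=[0.0,0.0])

```text
clock: 11.0
position: [479.3, 227.4, 62.4]
ee_rot: [[-0.989, 0.145, -0.001], [0.145, 0.989, 0.0], [0.001, 0.0, -1.0]]
force: [-2.7, 0.2, 6.1]
opening: 0.2
gripper_force: 3.2
```

>>> carry_out(offset=[[0,0,0.001],[0,0,0.001]], twist=[[0,0,0],[0,0,0]], grip=[0.0,0.0])

```text
clock: 11.17
position: [479.3, 227.5, 61.4]
ee_rot: [[-0.989, 0.145, -0.001], [0.145, 0.989, 0.0], [0.001, 0.0, -1.0]]
force: [-3.0, 0.5, 6.8]
opening: -0.1
gripper_force: 3.2
```

>>> carry_out(offset=[[0,0,0.001],[0,0,0.001]], twist=[[0,0,0],[0,0,0]], grip=[0.0,0.0])

```text
clock: 11.33
position: [479.3, 227.5, 60.7]
ee_rot: [[-0.989, 0.145, -0.001], [0.145, 0.989, 0.0], [0.001, 0.0, -1.0]]
force: [-4.3, 0.1, 7.6]
opening: -0.0
gripper_force: 3.7
```

>>> carry_out(offset=[[0,0,0.0006],[0,0,0.0006]], twist=[[0,0,0],[0,0,0]], grip=[0.0,0.0])

```text
clock: 11.5
position: [479.3, 227.5, 60.6]
ee_rot: [[-0.989, 0.145, -0.001], [0.145, 0.989, 0.0], [0.001, -0.0, -1.0]]
force: [-5.1, -0.2, 11.5]
opening: -0.2
gripper_force: 5.5
```

>>> carry_out(offset=[[0,0,0.0006],[0,0,0.0006]], twist=[[0,0,0],[0,0,0]], grip=[0.0,0.0])

```text
clock: 11.67
position: [479.4, 227.5, 60.5]
ee_rot: [[-0.989, 0.145, -0.001], [0.145, 0.989, 0.0], [0.001, -0.0, -1.0]]
force: [-7.9, -0.5, 15.1]
opening: -0.1
gripper_force: 7.2
```

>>> carry_out(offset=[[0,0,0.0006],[0,0,0.0012],[0,0,0.0012],[0,0,0.0012]], twist=[[0,0,0],[0,0,0],[0,0,0],[0,0,0]], grip=[0.0,0.0,0.0,0.0])

```text
clock: 12.0
position: [479.4, 227.6, 60.3]
ee_rot: [[-0.989, 0.145, -0.002], [0.145, 0.989, -0.0], [0.002, -0.0, -1.0]]
force: [-11.3, -2.2, 23.6]
opening: 0.0
gripper_force: 10.7
```

The total is 23.6 N, so the pad force is about 17 N. I'll hold here for about 2 s.

>>> carry_out(offset=[[0,0,0],[0,0,0],[0,0,0],[0,0,0],[0,0,0],[0,0,0],[0,0,0],[0,0,0]], twist=[[0,0,0],[0,0,0],[0,0,0],[0,0,0],[0,0,0],[0,0,0],[0,0,0],[0,0,0]], grip=[0,0,0,0,0,0,0,0])

```text
clock: 12.67
position: [479.4, 227.6, 60.2]
ee_rot: [[-0.989, 0.145, -0.002], [0.145, 0.989, -0.0], [0.002, -0.0, -1.0]]
force: [-11.3, -1.9, 22.8]
opening: -0.3
gripper_force: 10.5
```

>>> carry_out(offset=[[0,0,0],[0,0,0],[0,0,0],[0,0,0],[0,0,0],[0,0,0],[0,0,0],[0,0,0]], twist=[[0,0,0],[0,0,0],[0,0,0],[0,0,0],[0,0,0],[0,0,0],[0,0,0],[0,0,0]], grip=[0,0,0,0,0,0,0,0])

```text
clock: 13.33
position: [479.3, 227.5, 60.1]
ee_rot: [[-0.989, 0.145, -0.002], [0.145, 0.989, -0.0], [0.002, -0.0, -1.0]]
force: [-10.3, -0.7, 22.9]
opening: 0.0
gripper_force: 10.3
```

>>> carry_out(offset=[[0,0,0],[0,0,0],[0,0,0],[0,0,0],[0,0,0],[0,0,0],[0,0,0],[0,0,0]], twist=[[0,0,0],[0,0,0],[0,0,0],[0,0,0],[0,0,0],[0,0,0],[0,0,0],[0,0,0]], grip=[0,0,0,0,0,0,0,0])

```text
clock: 14.0
position: [479.3, 227.5, 60.0]
ee_rot: [[-0.989, 0.145, -0.002], [0.145, 0.989, -0.0], [0.002, -0.0, -1.0]]
force: [-10.9, -1.3, 22.2]
opening: 0.1
gripper_force: 10.1
```

That was about 2.2 s held firmly. I'll release gently, retreat and check.

>>> carry_out(offset=[[0,0,-0.002],[0,0,-0.006],[0,0,-0.011],[0,0,-0.017],[0,0,-0.023],[0,0,-0.029],[0,0,-0.034],[0,0,-0.038]], twist=[[0,0,0],[0,0,0],[0,0,0],[0,0,0],[0,0,0],[0,0,0],[0,0,0],[0,0,0]], grip=[0,0,0,0,0,0,0,0])

```text
clock: 14.67
position: [478.5, 227.1, 95.7]
ee_rot: [[-0.989, 0.145, -0.003], [0.145, 0.989, -0.0], [0.003, -0.001, -1.0]]
force: [0.3, -0.2, 0.2]
opening: -0.2
gripper_force: 0.0
```

>>> carry_out(offset=[[0,0,-0.02],[0,0,-0.05],[0,0,-0.08],[0,0,-0.11],[0,0,-0.13],[0,0,-0.15],[0,0,-0.15],[0,0,-0.15]], twist=[[0,0,0],[0,0,0],[0,0,0],[0,0,0],[0,0,0],[0,0,0],[0,0,0],[0,0,0]], grip=[0,0,0,0,0,0,0,0])

```text
clock: 15.33
position: [479.5, 227.3, 246.0]
ee_rot: [[-0.989, 0.145, 0.0], [0.145, 0.989, 0.0], [-0.0, 0.0, -1.0]]
force: [-0.3, -0.0, -0.8]
opening: -0.1
gripper_force: 0.0
```

```bash
python3 - <<'E'
from h import *
s=state();print(s['position'],s['clock'],s['force'])
ims=[]
for c in('top','side'):
    im,d=read_camera(c);ims.append(im)
    if c=='side':
        z=np.load('side0.npz')['d']
        P,u,v=cloud(c,np.ones(d.shape,bool),d)
t,sd=ims
cv2.imwrite('pics/end.png',np.hstack([cv2.resize(t[160:270,110:410],(400,147),interpolation=2),cv2.resize(sd[110:370,150:350],(400,520))[:147]*0]) if 0 else cv2.resize(sd[110:370,90:380],None,fx=2.2,fy=2.2,interpolation=2))
cv2.imwrite('pics/endtop.png',cv2.resize(t[80:340,80:420],None,fx=2.2,fy=2.2,interpolation=2))
E
```

```text
[479.467 227.322 246.031] 15.3333 [-0.256 -0.027 -0.847]
```

View pics/end.png

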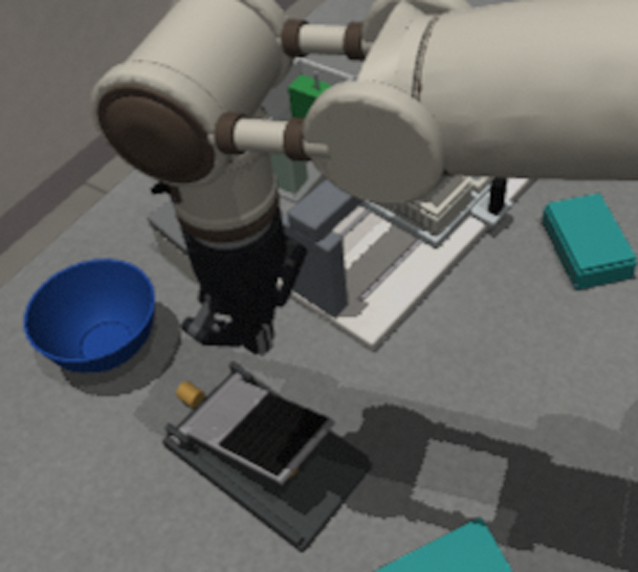

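View pics/endtop.png

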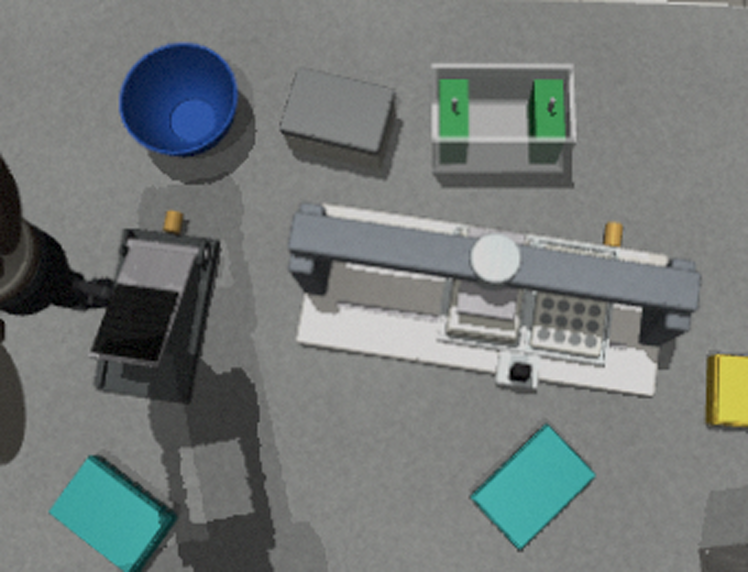

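The treadle is fully up again (side crop (275,430)). The deep plate sits under the ram (top crop (485,310)), the flat plate is beside it in the tray at (568,320), and the bystanders haven't moved. I'll hand it in.

```bash
python3 -c "
from workcell import *
print(finish_job())"
```

```text
the job is handed in; nothing more can be done
None
```

The job is handed in: the deep plate is centred under the ram to about 1 mm, was pressed at roughly 17 N for about 2.2 s, and the treadle is all the way up again, with nothing else on the bench disturbed.

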